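Lock the lid onto the bowl cutter

TASK

Take the blue lid off the sloping draining stand and fit it on the bowl cutter: set it level in the bowl's mouth with its lugs in the slots at the yellow marks, push it down against the spring, turn it a quarter-turn clockwise until its orange marks are at the red marks, and let go so that it springs up and stays locked. Do not knock the shaker, the bowl or the spatula about.

Things in the scene. Friction and masses are not known exactly. Their poses are not given: they have to be found in the camera images.
- lid: Loose blue round lid, 0.32-0.48 kg, 79 mm high. Origin: centre of its flat underside; +z: out through its top. Skirt 128 mm across from z = 0 (lowest 9 mm tapered to 117 mm) to 31 mm, then a flange 168 mm across to z = 39 mm, with the grip bar on top. It starts flat on the sloping stand, axis tilted 35 degrees. A half turn about z makes no difference.
- grip_bar (a point): Point in the lid's black grip bar, on the lid's axis, 62 mm above its underside. The bar is straight, along the lid's y, 96 mm long, 20 mm thick (along x), z = 39 to 79 mm over the lid's underside.
- lug (a point): Outer end of the lid's +y lug. Two orange lugs stand out from the skirt at +y and -y, to 76 mm from the axis, 16 mm wide, z = 14 to 20 mm; orange marks on the flange, in line with the bar, show where they are.
- cutter: Bowl cutter fixed to the table (place and yaw vary): white motor base 200 x 230 x 85 mm, buttons on its -x face, and on it a steel bowl 168 mm across, rim at z = 170 mm. Origin: on the table, on the bowl's axis; z up. The rim is a lip 7 mm thick around a 132 mm hole, with two slots for the lugs.
- slot (a point): Middle of one lug slot in the rim, 73.5 mm from the axis, at rim height; the other is opposite. Each is 25 degrees (31 mm) wide, a yellow mark outside on the bowl; they lie at 172 and 352 degrees counter-clockwise from the cutter's x. A lug in a slot can turn only once its top is below the lip, and then only clockwise seen from above.
- red_mark (a point): Red mark on the rim at the cutter's +y, another at -y: 82 degrees clockwise from the yellow marks. Middle of the lock pocket, a 3 mm recess up into the lip's underside that takes a lug turned 74 to 90 degrees from its slot; fixed stop at 90. Let go there, the lid springs up 3 mm into it and cannot turn back.
- mouth (a point): Centre of the bowl's mouth, in the plane of the rim's top. The lid's origin is 17 mm below it when the lid just rests in the slots on the spring ring, 27 mm or more when low enough to turn, 29.5 mm with the ring at its lowest, and 24 mm when locked.
- seal (a joint): How far the black spring ring inside the mouth is pressed down, m: 0 free, 0.007 with the lid locked, 0.010 low enough to turn, 0.0125 fully down. The ring carries the lid's underside and turns freely with it. It pushes up with about 8 N at 0, 11.5 N at 0.007, 14 N at the bottom (the lid weighs about 4 N).
- stand: Aluminium draining stand fixed to the table (place and yaw vary), foot 170 x 170 mm. Origin: centre of its underside. Its plate, 190 x 170 mm, falls 35 degrees towards the stand's -x (about towards the robot); centre of its upper face 85 mm above the origin. The lid lies on it, bar level along the stand's y, held by two black pegs 45 mm tall at its lower edge.
- shaker: Bystander: upright bottle with a red cap, 60 mm across, 150 mm tall; origin at the centre of its underside.
- bowl: Bystander: white ceramic bowl, 120 mm across, 65 mm tall; origin at the centre of its underside.
- spatula: Bystander: spatula lying on the table; origin under its middle, handle towards its -x.
Not all that is in view belongs to the job. Leave any pink look-alike of the stand alone. There is more than one size of the lid; the one meant has the size given above.

How it is judged (in metres and radians):
On the way, in this order (a step that is already met when the one before it is completed fails the run):
1. the lid has been lifted clear of the stand (distance of lid from where it was at the start of the episode above 0.06 m and contact force between lid and stand below 0.05 N), for 0.2 s.
2. the lid is pressed down in the mouth, low enough to turn (value of joint seal above 0.0095 m and horizontal distance between lid and mouth below 0.006 m and z of lid in the frame of mouth below -0.0255 m), for 0.1 s.
At the end, for the whole second after the job is handed in: The lid is locked on the bowl: centred on the mouth within 5 mm, level within 0.05 rad, its lugs within 0.17 rad of the red marks, sprung up into the lock pockets (origin 21.5 to 25.8 mm below the rim's top), at rest (horizontal distance between lid and mouth below 0.005 m and z of lid in the frame of mouth between -0.0258 and -0.0215 m and angle between the y axis of lid and the y axis of cutter, either way round below 0.17 rad and angle between lid's own z axis and vertical below 0.05 rad and linear speed of lid below 0.02 m/s); the robot touches nothing.
It fails at once if the shaker is knocked about (moved over 30 mm) (distance of shaker from where it was at the start of the episode above 0.03 m).
It fails at once if the bowl is knocked about (moved over 30 mm) (distance of bowl from where it was at the start of the episode above 0.03 m).
It fails at once if the spatula is knocked about (moved over 30 mm) (distance of spatula from where it was at the start of the episode above 0.03 m).
It also fails if it takes over 53 s, if anything falls off the work surface, if the arm or the gripper's body presses on something with over 40 N, if the wrist force passes 120 N, or if a joint passes its speed limit or range.

ROBOT

A 6-joint arm with a two-finger parallel gripper is mounted at the origin on the work surface. World frame = base frame: x ahead of the robot, y to its left, z up, the work surface at z = 0. Lengths are in mm, angles in rad, forces in N, time in s.
With the tool pointing down it reaches from about 350 to 950 mm from the base axis. Payload 17.4 kg.
Tool frame: the origin (TCP) lies at the centre of the arm's flange, where the gripper is bolted on; the fingertips stand 186 mm ahead of it and the grasp point (between the pads) lies 167 mm ahead of it; z points along the fingers, y is the direction in which the jaws open and shut (so a half turn about z gives the same grasp; the last joint's range is limited). The gripper opens to 93 mm and grips with 3 to 60 N. Pads are 15 mm wide; open, the fingers measure 128 mm over their backs; the gripper's body (75 mm by 188 mm) begins 65 mm behind the grasp point.
Start: joints at [1.142, 0.116, 1.442, -0, 1.584, -0.038], TCP at [257.135, 624.112, 404.746] pointing down, gripper open.
Joint ranges: [-2.83, 2.83], [-0.83, 2.19], [0.07, 2.5], [-1.14, 4.28], [0.01, 3], [-2.97, 2.97]. Speed limits (rad/s): [1.89, 1.89, 2.22, 3.14, 3.14, 3.14].

INTERFACE

Orientations are given as [roll, pitch, yaw] about the fixed x, y, z axes, in that order (R = Rz(yaw) Ry(pitch) Rx(roll)).
In Python, from cell import read_state, imaging, manip gives the robot as it stands.
- The arm moves only by the shell command python3 -m handwheel 'ROWS' [FORCE]. ROWS is JSON, a list of rows, each an object with "turn": the turn, a rotation vector about the tool's x, y, z in degrees, a list of three; "translation": the shift along the tool's x, y, z in m, a list of three; "grip": the opening, from 0 (shut) to 1 (fully open). A call has exactly 10 rows; each row is the pose to reach, as a shift and turn from the pose measured when the call began, along the tool's axes at that moment; what a row does not reach only later rows make up. A row lasts 1/8 s, in which the tool goes at most 62.5 mm and 10.7 degrees, less where a joint would pass 70% of its speed; a pose out of reach is approached as far as the arm can. A call with a gripper value outside its range is refused whole. The fingers move at their own pace and stop on an object; FORCE is the grip in N (left out, the last holds). Time passes only in rows, so rows that repeat a pose let the fingers close, or fill a call up. It gives the time, the measured TCP pose, the force and the opening at its end, in the units of the state.
- read_state(): the state, without advancing time (a new reading comes with each control period).
- imaging.camera(name): name is "scene" or "top" or "wrist"; returns a dict with "frame" (384x512x3 uint8, red, green, blue), "vfov" (degrees; the focal length in pixels is half the picture's height over the tangent of half this angle, whatever the lens; pixels are square), "cx", "cy" (the principal point, pixels), "pose" (4x4, takes a point from camera to world coordinates); the wrist camera has in their place "hand_eye" (4x4, takes a point from camera to tool coordinates, whose origin is the TCP and whose axes are the flange's). Camera axes: x right, y up, looking along -z (the intrinsics and any distortion apply to the point x, -y, -z); pixel columns grow to the right and rows downward; lengths in mm; the calibration is good to about 2 mm. A picture is of the moment at which its call begins: read the wrist's pose just before it. There is no depth.
- manip.hand_in(): hands the job in, once; it reports no verdict.
The state is a dict: "t": time; "joint_positions": joint angles; "qvel": joint speeds; "joint_efforts": joint torques, N m; "tcp_pos": TCP position; "eef_rot": TCP orientation; "force": force on the tool from outside, world axes, zero at the start; "ft_torque": the same for the moment, N m; "finger_gap": opening from 0.0 (shut) to 1.0 (fully open).
Only numpy, scipy, OpenCV 4.12 (cv2) and the standard library are available. Lean on these libraries where they do the work, as an engineer would, in place of code of your own. Each camera call takes 0.05 s, during which the arm holds its last target.

## Working session

There is one attempt and no reset: what is moved stays moved. The work goes in short steps, Python scripts to look and compute and a shell command to move; the robot and the scene stay as the last step left them, time stands still between calls to the robot, and variables do not carry over. Pictures are saved under pics/ and viewed, and the job is handed in when it is done.

```bash
ls; mkdir -p pics
python3 - <<'E'
from cell import read_state, imaging
import cv2,numpy as np
s=read_state();print({k:np.round(v,3).tolist() for k,v in s.items()})
for n in ["scene","top","wrist"]:
    c=imaging.camera(n);cv2.imwrite(f"pics/{n}0.png",c["frame"][:,:,::-1])
    print(n,{k:(np.round(v,4).tolist()) for k,v in c.items() if k!="frame"})
E
```

```text
pics
{'t': 0.0, 'joint_positions': [1.142, 0.116, 1.442, 0.0, 1.584, -0.038], 'qvel': [0.001, -0.002, 0.0, 0.001, -0.001, 0.0], 'joint_efforts': [0.002, -72.122, -62.264, 0.078, 0.023, -0.0], 'tcp_pos': [257.129, 624.111, 404.004], 'eef_rot': [-3.14, -0.0, 2.751], 'force': [0.07, 0.838, -0.084], 'ft_torque': [0.001, -0.013, -0.022], 'finger_gap': 1.001}
scene {'vfov': 48.5549, 'cx': 253.1252, 'cy': 190.2712, 'pose': [[-0.2187, -0.6362, 0.7399, 1697.8257], [0.9756, -0.1282, 0.1781, 294.3379], [-0.0185, 0.7608, 0.6488, 1140.2099], [0.0, 0.0, 0.0, 1.0]]}
top {'vfov': 44.2952, 'cx': 262.7588, 'cy': 196.5649, 'pose': [[-0.0262, 0.9745, -0.2231, 176.092], [-0.9997, -0.0255, 0.006, 10.0272], [0.0002, 0.2231, 0.9748, 1740.1375], [0.0, 0.0, 0.0, 1.0]]}
wrist {'vfov': 64.4054, 'cx': 252.6158, 'cy': 196.6044, 'hand_eye': [[-0.0004, 0.9712, 0.2383, 66.4125], [1.0, 0.0003, 0.0007, 1.0039], [0.0006, 0.2383, -0.9712, 19.7265], [0.0, 0.0, 0.0, 1.0]]}
```

View pics/scene0.png

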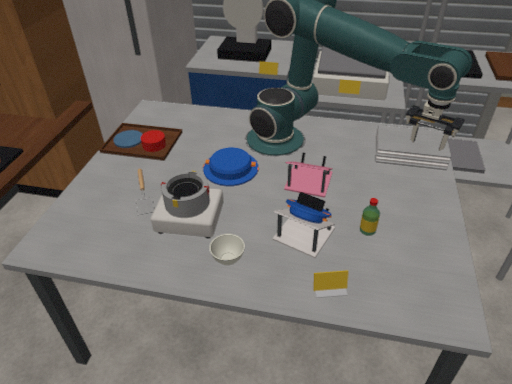

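View pics/top0.png

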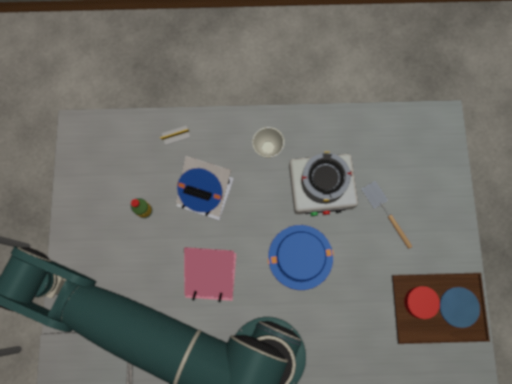

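View pics/wrist0.png

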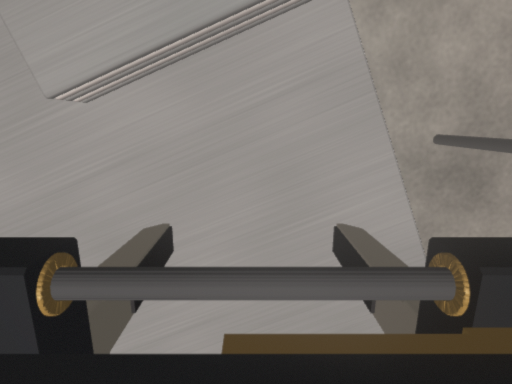

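The top view shows the lid on the white stand at (200,190), with a black bar. A larger blue disc at (301,257) lies flat on the table with no bar, and the tray has a blue disc at (461,307). Only the first one lies on the aluminium stand and has a grip bar. The pink stand at (210,274) is the decoy. I'll get coarse positions and confirm with a crop.

```bash
cat > h.py <<'E'
import numpy as np,cv2
from scipy.spatial.transform import Rotation as R
from cell import read_state, imaging
def tcp(s=None):
    s=s or read_state(); T=np.eye(4); T[:3,:3]=R.from_euler('xyz',s['eef_rot']).as_matrix(); T[:3,3]=s['tcp_pos']; return T
def grab(n,save=None):
    s=read_state(); c=imaging.camera(n)
    c['T']=tcp(s)@c['hand_eye'] if n=='wrist' else np.array(c['pose'])
    c['f']=192/np.tan(np.radians(c['vfov']/2))
    if save: cv2.imwrite(save,c['frame'][:,:,::-1]); np.savez(save+'.npz',T=c['T'],f=c['f'],cx=c['cx'],cy=c['cy'])
    return c
def proj(c,P):
    P=np.atleast_2d(P); p=(P-c['T'][:3,3])@c['T'][:3,:3]
    return np.c_[c['cx']+c['f']*p[:,0]/-p[:,2], c['cy']-c['f']*p[:,1]/-p[:,2]]
def ray(c,uv,z):
    d=c['T'][:3,:3]@np.array([(uv[0]-c['cx'])/c['f'],-(uv[1]-c['cy'])/c['f'],-1]); o=c['T'][:3,3]
    return o+d*(z-o[2])/d[2]
def load(p): return dict(np.load(p+'.npz'))
E
python3 - <<'E'
from h import *
c=grab('top','pics/top1.png'); f=c['frame'][:,:,::-1]
for n,uv,z in [('lid bar',(200,190),110),('rim',(326,177),170),('base',(323,185),85),('shaker',(136,203),150),('bowl',(268,142),65),('biglid',(301,257),30),('pinkstand',(210,274),85),('spat',(390,212),5)]: print(n,ray(c,uv,z).round(0))
a=cv2.resize(f[140:230,160:250],(400,400),interpolation=3);b=cv2.resize(f[140:230,280:370],(400,400),interpolation=3)
cv2.imwrite('pics/crop1.png',np.hstack([a,b]))
c=grab('scene','pics/scene1.png'); f=c['frame'][:,:,::-1]
a=cv2.resize(f[180:260,265:345],(400,400),interpolation=3);b=cv2.resize(f[160:240,145:225],(400,400),interpolation=3)
cv2.imwrite('pics/crop2.png',np.hstack([a,b]))
E
```

```text
lid bar [579. 222. 110.]
rim [ 599. -219.  170.]
base [ 592. -219.   85.]
shaker [529. 438. 150.]
bowl [768. -25.  65.]
biglid [ 340. -133.   30.]
pinkstand [284. 190.  85.]
spat [ 501. -476.    5.]
```

View pics/crop1.png

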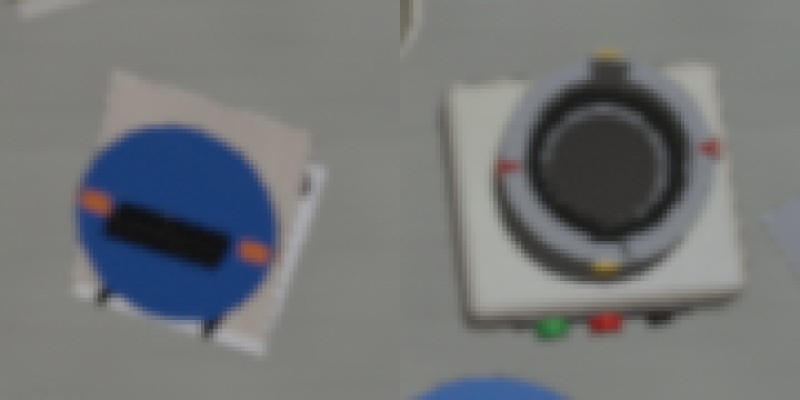

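View pics/crop2.png

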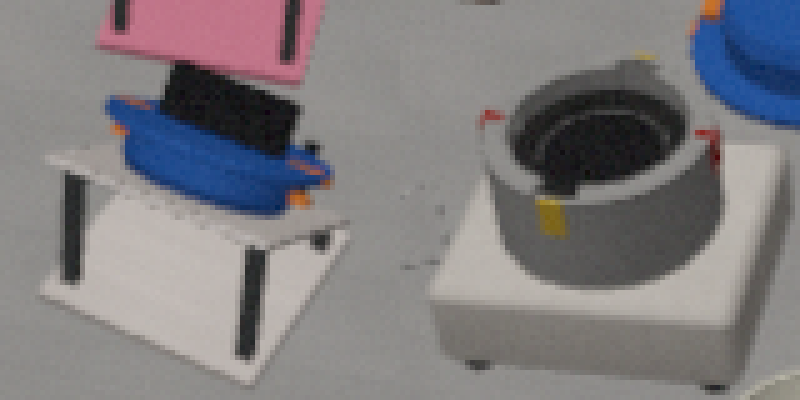

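The crops confirm it: the lid on the aluminium stand has a bar and orange marks, with a flange about 168 mm across. The cutter's yellow marks are at top and bottom and the red marks at left and right. Next I'll work out the viewing pose along the lid's axis.

```bash
cat >> h.py <<'E'
def lidT(x,y,z,yaw,tilt=35):
    T=np.eye(4); T[:3,:3]=R.from_euler('z',yaw,degrees=True).as_matrix()@R.from_euler('y',-tilt,degrees=True).as_matrix(); T[:3,3]=[x,y,z]; return T
def delta(Tt):
    D=np.linalg.inv(tcp())@Tt
    print('trans m',(D[:3,3]/1000).round(4).tolist(),'turn deg',np.degrees(R.from_matrix(D[:3,:3]).as_rotvec()).round(2).tolist(), 'n',np.abs(D[:3,3]).max())
def tool_on_lid(L,d,flip=False):
    # tool y = lid x, x = lid y, z=-lid z ; TCP d mm above lid origin along axis
    A=np.eye(4); A[:3,:3]=np.array([[0,1,0],[1,0,0],[0,0,-1]]).T
    if flip: A[:3,:3]=A[:3,:3]@np.diag([-1,-1,1])
    A[2,3]=d; return L@A
E
python3 - <<'E'
from h import *
c=load('pics/top1.png')
b=ray(c,(197.8,192.9),150); p1=ray(c,(160+110/400*90,140+220*.225),150);p2=ray(c,(160+225*.225,140+253*.225),150)
print(b,p1,p2); d=p1-p2; yaw=np.degrees(np.arctan2(-d[0],d[1]));print(yaw)
L=lidT(0,0,0,yaw); o=b-79*L[:3,2]; print(o)
L=lidT(*o,yaw); delta(tool_on_lid(L,350)); print(tool_on_lid(L,350).round(2))
E
```

```text
[558.8864284  224.79185785 150.        ] [572.20215821 270.11252249 150.        ] [543.41708918 180.40165436 150.        ]
-17.789612536428507
[602.0323387  210.94784951  85.2869885 ]
trans m [-0.2762, -0.2667, 0.0326] turn deg [-28.22, -26.0, 82.52] n 276.1667973053079
[[ 3.1000e-01  7.8000e-01  5.5000e-01  4.1088e+02]
 [ 9.5000e-01 -2.5000e-01 -1.8000e-01  2.7228e+02]
 [ 0.0000e+00  5.7000e-01 -8.2000e-01  3.7199e+02]
 [ 0.0000e+00  0.0000e+00  0.0000e+00  1.0000e+00]]
```

```bash
python3 -m handwheel '[{"translation":[-0.03,-0.03,0.003],"turn":[-3,-3,9],"grip":1},{"translation":[-0.06,-0.06,0.006],"turn":[-6,-6,18],"grip":1},{"translation":[-0.09,-0.09,0.01],"turn":[-9,-8,27],"grip":1},{"translation":[-0.12,-0.12,0.013],"turn":[-12,-11,36],"grip":1},{"translation":[-0.15,-0.15,0.016],"turn":[-15,-14,45],"grip":1},{"translation":[-0.18,-0.18,0.02],"turn":[-18,-17,54],"grip":1},{"translation":[-0.21,-0.21,0.024],"turn":[-21,-20,63],"grip":1},{"translation":[-0.24,-0.235,0.028],"turn":[-24,-23,72],"grip":1},{"translation":[-0.276,-0.267,0.033],"turn":[-28,-26,82],"grip":1},{"translation":[-0.276,-0.267,0.033],"turn":[-28,-26,82.5],"grip":1}]'
python3 - <<'E'
from h import *
grab('wrist','pics/w1.png'); print(np.round(read_state()['joint_positions'],2)); print(tcp().round(1))
E
```

```text
t: 1.5
tcp_pos: [411.2, 270.1, 371.2]
eef_rot: [2.532, 0.002, 1.255]
force: [-0.0, 0.6, -0.6]
finger_gap: 0.998
[ 0.64 -0.37  1.97 -0.52  1.21  1.06]
[[ 3.000e-01  8.000e-01  5.000e-01  4.108e+02]
 [ 1.000e+00 -3.000e-01 -2.000e-01  2.712e+02]
 [-0.000e+00  6.000e-01 -8.000e-01  3.715e+02]
 [ 0.000e+00  0.000e+00  0.000e+00  1.000e+00]]
```

View pics/w1.png

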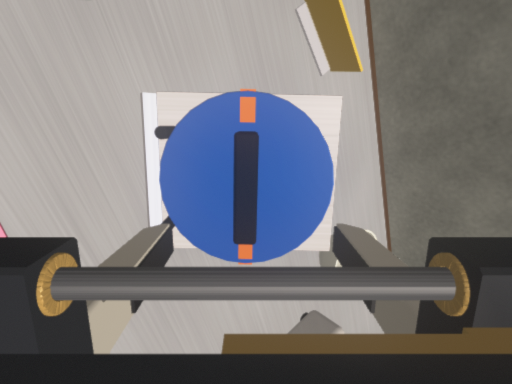

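The picture shows the lid nearly face-on, with its flange centred near (247,177), bar from (246,132) to (245,244) and orange marks in line. I'll fit the pose.

```bash
cat >> h.py <<'E'
from scipy.optimize import least_squares
def lidmeas(f):
    hsv=cv2.cvtColor(f,cv2.COLOR_RGB2HSV)
    m=((hsv[...,0]>95)&(hsv[...,0]<130)&(hsv[...,1]>120)&(hsv[...,2]>60)).astype(np.uint8)
    n,l,st,ce=cv2.connectedComponentsWithStats(m); i=1+np.argmax(st[1:,4]); m=(l==i).astype(np.uint8)
    cs,_=cv2.findContours(m,cv2.RETR_EXTERNAL,cv2.CHAIN_APPROX_NONE); c=max(cs,key=cv2.contourArea); hull=cv2.convexHull(c)
    inside=cv2.drawContours(np.zeros_like(m),[hull],-1,1,-1)
    inside=cv2.erode(inside,np.ones((5,5),np.uint8))
    b=((f.max(2)<60)&(inside>0)).astype(np.uint8)
    n,l,st,ce=cv2.connectedComponentsWithStats(b); i=1+np.argmax(st[1:,4]); b=(l==i).astype(np.uint8)
    return m,b,hull
def polymask(pts,ss=1):
    h=cv2.convexHull(pts.astype(np.float32)); return h
def feats_bar(h):
    # hull -> centroid, area, angle via moments
    M=cv2.moments(h); a=M['m00']; cx,cy=M['m10']/a,M['m01']/a
    C=np.array([[M['mu20'],M['mu11']],[M['mu11'],M['mu02']]])/a
    w,v=np.linalg.eigh(C); ax=v[:,1]; ax=ax*np.sign(ax[1]) if abs(ax[1])>abs(ax[0]) else ax*np.sign(ax[0])
    return cx,cy,np.sqrt(w[1]),np.sqrt(w[0]),np.arctan2(ax[1],ax[0])
t_=np.linspace(0,2*np.pi,120,endpoint=False)
CIRC=np.vstack([np.c_[84*np.cos(t_),84*np.sin(t_),0*t_+z] for z in(31,39)])
BAR=np.array([[sx*10,sy*48,z] for sx in(-1,1) for sy in(-1,1) for z in(39,79)])
tr=lambda T,P:P@T[:3,:3].T+T[:3,3]
E
cat > fit.py <<'E'
from h import *
import sys
def barhull(b):
    cs,_=cv2.findContours(b,cv2.RETR_EXTERNAL,cv2.CHAIN_APPROX_NONE); return max(cs,key=cv2.contourArea)
def moments_mask(m):
    M=cv2.moments(m,True);a=M['m00'];cx,cy=M['m10']/a,M['m01']/a
    w,v=np.linalg.eigh(np.array([[M['mu20'],M['mu11']],[M['mu11'],M['mu02']]])/a)
    ax=v[:,1]; ax=ax*np.sign(ax[1]) if abs(ax[1])>abs(ax[0]) else ax*np.sign(ax[0])
    return cx,cy,np.sqrt(w[1]),np.sqrt(w[0]),np.arctan2(ax[1],ax[0])
def run(name,x0,ring=True):
    c=load(name); f=cv2.imread(name)[:,:,::-1].copy(); m,b,h=lidmeas(f)
    full=cv2.drawContours(np.zeros_like(m),[h],-1,1,-1)
    mc=np.array(moments_mask(full)); mb=np.array(moments_mask(b)); print('disc',mc.round(2),'bar',mb.round(3))
    def res(p):
        T=lidT(*p); r=[]
        fc=np.array(feats_bar(polymask(proj(c,tr(T,CIRC))))); fb=np.array(feats_bar(polymask(proj(c,tr(T,BAR)))))
        return np.r_[(fc-mc)[:4],(fb-mb)[:2],.5*(fb-mb)[2],(fb-mb)[4]*30]
    s=least_squares(res,x0,x_scale=[1,1,1,.1],diff_step=1e-4); print('x,y,z,yaw',s.x.round(2),'res',s.fun.round(2)); return s.x
if __name__=='__main__': run(sys.argv[1],[602,211,85,-17.8])
E
python3 fit.py pics/w1.png
```

```text
Traceback (most recent call last):
  File "fit.py", line 19, in <module>
    if __name__=='__main__': run(sys.argv[1],[602,211,85,-17.8])
                             ~~~^^^^^^^^^^^^^^^^^^^^^^^^^^^^^^^^
  File "fit.py", line 11, in run
    c=load(name); f=cv2.imread(name)[:,:,::-1].copy(); m,b,h=lidmeas(f)
                                                             ~~~~~~~^^^
  File "h.py", line 38, in lidmeas
    n,l,st,ce=cv2.connectedComponentsWithStats(b); i=1+np.argmax(st[1:,4]); b=(l==i).astype(np.uint8)
                                                       ~~~~~~~~~^^^^^^^^^^
ValueError: attempt to get argmax of an empty sequence
```

Run:
```python
from h import *
f=cv2.imread('pics/w1.png')[:,:,::-1].copy();hsv=cv2.cvtColor(f,cv2.COLOR_RGB2HSV)
for p in[(180,200),(180,245),(107,247),(300,100),(370,100)]: print(p,f[p],hsv[p])
m=((hsv[...,0]>95)&(hsv[...,0]<130)&(hsv[...,1]>120)&(hsv[...,2]>60)).astype(np.uint8)
print(cv2.connectedComponentsWithStats(m)[2][:,:].tolist()[:6])
```

```text
(180, 200) [ 62 100 177] [110 166 177]
(180, 245) [45 50 69] [114  89  69]
(107, 247) [231 135  85] [ 10 161 231]
(300, 100) [143 135 124] [ 17  34 143]
(370, 100) [31 33 34] [100  23  34]
[[0, 0, 512, 384, 176665], [160, 92, 173, 170, 19943]]
```

```bash
sed -i 's/f.max(2)<60/f.max(2)<115/' h.py; python3 fit.py pics/w1.png
```

```text
disc [2.4611e+02 1.7660e+02 4.3350e+01 4.2770e+01 1.2000e-01] bar [245.097 186.776  32.412   6.812   1.589]
x,y,z,yaw [598.54 217.88  80.81 -19.77] res [ 0.   -0.09 -0.02 -0.02 -0.    0.09  0.01  0.07]
```

Run:
```python
from h import *
delta(tool_on_lid(lidT(598.5,217.9,80.8,-19.8),290))
```

```text
trans m [0.0126, -0.0068, 0.06] turn deg [-0.15, -0.96, 1.59] n 60.01392568078184
```

```bash
python3 -m handwheel '[{"translation":[0.003,-0.002,0.01],"turn":[0,0,0],"grip":1},{"translation":[0.005,-0.003,0.02],"turn":[0,0,0],"grip":1},{"translation":[0.008,-0.005,0.035],"turn":[0,-0.5,1],"grip":1},{"translation":[0.01,-0.006,0.05],"turn":[0,-1,1.6],"grip":1},{"translation":[0.0126,-0.0068,0.06],"turn":[0,-1,1.6],"grip":1},{"translation":[0.0126,-0.0068,0.06],"turn":[0,-1,1.6],"grip":1},{"translation":[0.0126,-0.0068,0.06],"turn":[0,-1,1.6],"grip":1},{"translation":[0.0126,-0.0068,0.06],"turn":[0,-1,1.6],"grip":1},{"translation":[0.0126,-0.0068,0.06],"turn":[0,-1,1.6],"grip":1},{"translation":[0.0126,-0.0068,0.06],"turn":[0,-1,1.6],"grip":1}]'
python3 - <<'E'
from h import *
import fit
grab('wrist','pics/w2.png'); x=fit.run('pics/w2.png',[598,218,81,-19.8])
delta(tool_on_lid(lidT(*x),229))
E
```

```text
t: 2.8
tcp_pos: [441.9, 274.3, 318.6]
eef_rot: [2.533, 0.0, 1.225]
force: [0.2, -0.0, -0.2]
finger_gap: 0.997
disc [254.5  188.74  55.13  44.45  -0.  ] bar [254.314 205.864  33.54    8.782   1.567]
x,y,z,yaw [609.37 220.2   68.04 -16.21] res [ 0.05  0.4  -4.81  4.08  0.   -0.22  2.47 -1.45]
trans m [-0.0024, 0.0008, 0.0772] turn deg [-0.14, 2.08, -2.95] n 77.18940276940073
```

View pics/w2.png

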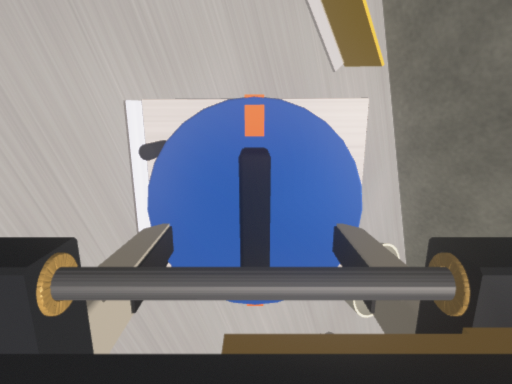

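The gripper's crossbar hides the lower part of the lid here, so that fit is invalid. I'll check the first estimate's projection against the visible edges instead: flange top at row ~97, sides at 148 and 362, and bar end at row 148.

Run:
```python
from h import *
c=load('pics/w2.png');L=lidT(598.54,217.88,80.81,-19.77)
p=proj(c,tr(L,CIRC)); print(p.min(0),p.max(0)); print(proj(c,tr(L,BAR)).round(1).tolist())
f=cv2.imread('pics/w2.png')
for q in p: cv2.circle(f,tuple(int(round(v)) for v in q),0,(0,255,255),-1)
cv2.polylines(f,[cv2.convexHull(proj(c,tr(L,BAR)).astype(np.int32))],True,(0,255,0),1)
cv2.imwrite('pics/w2o.png',cv2.resize(f[70:320,110:400],None,fx=2,fy=2))
delta(tool_on_lid(L,229))
```

```text
[147.53680382  96.79927054] [360.67599032 302.52430024]
[[241.9, 264.0], [239.8, 289.9], [240.8, 147.0], [238.2, 152.2], [266.0, 264.0], [268.3, 289.9], [267.3, 147.0], [270.1, 152.2]]
trans m [-0.0001, 0.0002, 0.0612] turn deg [-0.14, 0.04, -0.03] n 61.1878240570903
```

View pics/w2o.png

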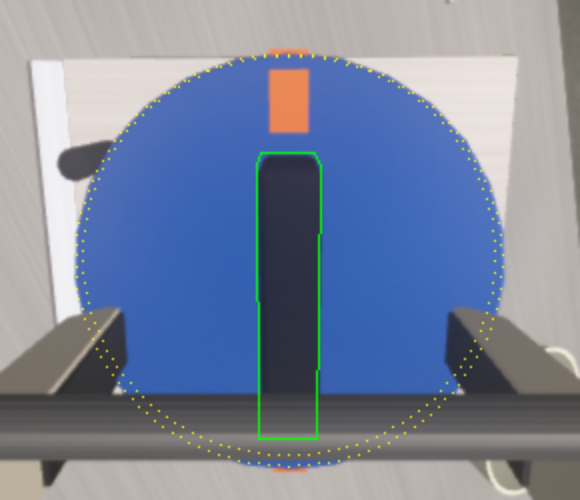

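The overlay matches to within about 1 px. Now I'll descend 61 mm and close.

```bash
python3 -m handwheel '[{"translation":[0,0,0.012],"turn":[0,0,0],"grip":1},{"translation":[0,0,0.025],"turn":[0,0,0],"grip":1},{"translation":[0,0,0.038],"turn":[0,0,0],"grip":1},{"translation":[0,0,0.05],"turn":[0,0,0],"grip":1},{"translation":[0,0,0.058],"turn":[0,0,0],"grip":1},{"translation":[0,0,0.061],"turn":[0,0,0],"grip":1},{"translation":[0,0,0.061],"turn":[0,0,0],"grip":1},{"translation":[0,0,0.061],"turn":[0,0,0],"grip":0.5},{"translation":[0,0,0.061],"turn":[0,0,0],"grip":0},{"translation":[0,0,0.061],"turn":[0,0,0],"grip":0}]' 50
python3 -m handwheel '[{"translation":[0,0,0],"turn":[0,0,0],"grip":0},{"translation":[0,0,0],"turn":[0,0,0],"grip":0},{"translation":[0,0,0],"turn":[0,0,0],"grip":0},{"translation":[0,0,0],"turn":[0,0,0],"grip":0},{"translation":[0,0,0],"turn":[0,0,0],"grip":0},{"translation":[0,0,0],"turn":[0,0,0],"grip":0},{"translation":[0,0,-0.02],"turn":[0,0,0],"grip":0},{"translation":[0,0,-0.04],"turn":[0,0,0],"grip":0},{"translation":[0,0,-0.07],"turn":[0,0,0],"grip":0},{"translation":[0,0,-0.1],"turn":[0,0,0],"grip":0}]' 50
python3 - <<'E'
from h import *
grab('wrist','pics/w3.png');grab('top','pics/top3.png')
E
```

```text
t: 4.1
tcp_pos: [474.9, 262.5, 268.9]
eef_rot: [2.532, -0.0, 1.225]
force: [-0.1, 0.3, 5.0]
finger_gap: 0.729
t: 5.35
tcp_pos: [420.1, 282.0, 351.2]
eef_rot: [2.534, 0.001, 1.225]
force: [-0.1, -0.3, -2.3]
finger_gap: 0.209
```

View pics/w3.png

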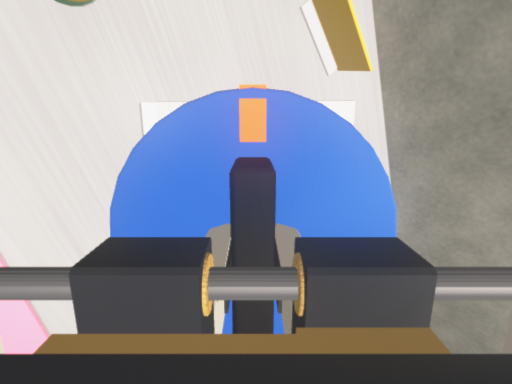

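The lid is held (opening 0.209 × 93 mm ≈ 19.5 mm), with the bar centred at column 253 and the lid square in the hand. Next I'll raise and level it, then carry it to a viewing pose beside the cutter, where the free top strip of the wrist picture can see the rim.

```bash
cat >> h.py <<'E'
def down(x,y,z,xang):
    T=np.eye(4); a=np.radians(xang); T[:3,0]=[np.cos(a),np.sin(a),0]; T[:3,1]=[np.sin(a),-np.cos(a),0]; T[:3,2]=[0,0,-1]; T[:3,3]=[x,y,z]; return T
E
python3 - <<'E'
from h import *
delta(down(470,230,540,70))
# lid check in hand
c=load('pics/w3.png'); L=tcp()@np.linalg.inv(tool_on_lid(np.eye(4),229))
p=proj(c,tr(L,CIRC));print(p.min(0),p.max(0)); print(proj(c,tr(L,BAR)).round(0).tolist())
E
```

```text
trans m [-0.0319, 0.1601, -0.1157] turn deg [34.98, -0.26, 0.19] n 160.09966254128364
[112.7487881   85.02220617] [400.16095311 356.509866  ]
[[240.0, 308.0], [236.0, 356.0], [238.0, 154.0], [234.0, 165.0], [272.0, 308.0], [277.0, 356.0], [275.0, 154.0], [281.0, 165.0]]
```

```bash
python3 -m handwheel '[{"translation":[0,0.02,-0.03],"turn":[0,0,0],"grip":0},{"translation":[0,0.05,-0.05],"turn":[4,0,0],"grip":0},{"translation":[-0.005,0.08,-0.065],"turn":[9,0,0],"grip":0},{"translation":[-0.01,0.1,-0.075],"turn":[14,0,0],"grip":0},{"translation":[-0.015,0.12,-0.085],"turn":[19,0,0],"grip":0},{"translation":[-0.02,0.14,-0.1],"turn":[24,0,0],"grip":0},{"translation":[-0.03,0.15,-0.11],"turn":[29,0,0],"grip":0},{"translation":[-0.032,0.16,-0.116],"turn":[33,0,0],"grip":0},{"translation":[-0.032,0.16,-0.116],"turn":[35,-0.2,0.2],"grip":0},{"translation":[-0.032,0.16,-0.116],"turn":[35,-0.2,0.2],"grip":0}]'
python3 - <<'E'
from h import *
print(np.round(read_state()['joint_positions'],2))
delta(down(750,-219,540,177.6))
E
```

```text
t: 6.7
tcp_pos: [470.1, 230.1, 538.8]
eef_rot: [-3.141, 0.0, 1.221]
force: [-0.7, 0.2, -3.7]
finger_gap: 0.212
[ 0.41 -0.22  1.55  0.    1.81  0.76]
trans m [-0.3262, 0.4167, -0.0015] turn deg [-0.04, -0.04, -107.62] n 416.7159209133201
```

```bash
python3 -m handwheel '[{"translation":[-0.02,0.025,0],"turn":[0,0,-6],"grip":0},{"translation":[-0.055,0.07,0],"turn":[0,0,-16],"grip":0},{"translation":[-0.09,0.115,0],"turn":[0,0,-26],"grip":0},{"translation":[-0.125,0.16,0],"turn":[0,0,-36],"grip":0},{"translation":[-0.16,0.205,0],"turn":[0,0,-46],"grip":0},{"translation":[-0.195,0.25,0],"turn":[0,0,-56],"grip":0},{"translation":[-0.23,0.295,0],"turn":[0,0,-66],"grip":0},{"translation":[-0.265,0.34,0],"turn":[0,0,-76],"grip":0},{"translation":[-0.3,0.385,0],"turn":[0,0,-86],"grip":0},{"translation":[-0.326,0.417,0],"turn":[0,0,-96],"grip":0}]'
python3 -m handwheel '[{"translation":[0,0,0],"turn":[0,0,-6],"grip":0},{"translation":[0,0,0],"turn":[0,0,-11.6],"grip":0},{"translation":[0,0,0],"turn":[0,0,-11.6],"grip":0},{"translation":[0,0,0],"turn":[0,0,-11.6],"grip":0},{"translation":[0,0,0],"turn":[0,0,-11.6],"grip":0},{"translation":[0,0,0],"turn":[0,0,-11.6],"grip":0},{"translation":[0,0,0],"turn":[0,0,-11.6],"grip":0},{"translation":[0,0,0],"turn":[0,0,-11.6],"grip":0},{"translation":[0,0,0],"turn":[0,0,-11.6],"grip":0},{"translation":[0,0,0],"turn":[0,0,-11.6],"grip":0}]'
python3 - <<'E'
from h import *
grab('wrist','pics/w4.png'); print(np.round(read_state()['joint_positions'],2));grab('top','pics/top4.png')
E
```

```text
t: 7.95
tcp_pos: [751.6, -220.7, 536.6]
eef_rot: [-3.141, -0.002, 2.902]
force: [0.7, 0.6, -3.6]
finger_gap: 0.209
t: 9.2
tcp_pos: [751.6, -220.8, 536.6]
eef_rot: [-3.141, -0.002, 3.104]
force: [0.2, -0.6, -4.8]
finger_gap: 0.209
[-0.32  0.36  0.94 -0.    1.84 -1.85]
```

View pics/w4.png

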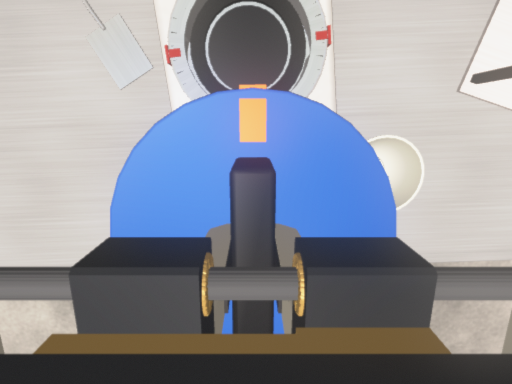

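Run:
```python
from h import *
f=cv2.imread('pics/w4.png');cv2.imwrite('pics/w4c.png',cv2.resize(f[0:110,150:350],(800,440),interpolation=cv2.INTER_CUBIC))
```

```text
(no output)
```

View pics/w4c.png

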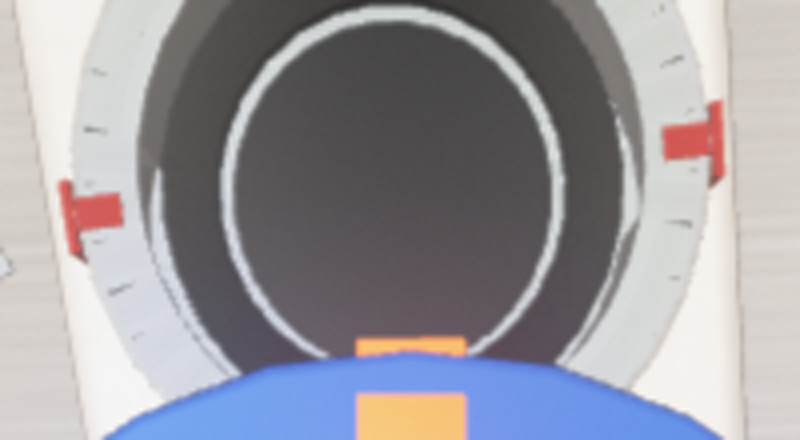

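Run:
```python
from h import *
c=load('pics/w4.png'); px=lambda p:((p[0]+.5)/4-.5+150,(p[1]+.5)/4-.5)
a=ray(c,px((100,211)),170);b=ray(c,px((686,141)),170); print(a,b,(a+b)/2,np.linalg.norm(a-b)/2); d=b-a if b[1]>a[1] else a-b
print('cutter yaw',np.degrees(np.arctan2(-d[0],d[1])))
P=np.array([ray(c,px(p),170)[:2] for p in [(75,130),(78,100),(97,40),(90,270),(115,330),(150,385),(708,200),(700,250),(682,300),(655,350),(633,385),(690,40)]])
s=least_squares(lambda q:np.hypot(*(P-q[:2]).T)-q[2],[600,-219,84]);print(s.x,s.fun.round(1))
s=least_squares(lambda q:np.hypot(*(P-q[:2]).T)-84,[600,-219]);print(s.x)
# lid in hand: visible flange edge + lug
f=cv2.imread('pics/w4.png')[:,:,::-1].copy(); hsv=cv2.cvtColor(f,cv2.COLOR_RGB2HSV)
m=((hsv[...,0]>95)&(hsv[...,0]<130)&(hsv[...,1]>120)&(hsv[...,2]>60)).astype(np.uint8); l=cv2.connectedComponentsWithStats(m); i=1+np.argmax(l[2][1:,4]); m=l[1]==i
E_=[]
for r in range(100,232,4):
    xs=np.where(m[r])[0]; E_+= [(xs[0]-.5,r),(xs[-1]+.5,r)]
E_=np.array(E_)
T=c['T']@np.linalg.inv(np.array(imaging.camera('wrist')['hand_eye'])); A=np.linalg.inv(tool_on_lid(np.eye(4),229))
def res(q):
    L=T@A@np.block([[np.eye(3),np.array([[q[0]],[q[1]],[q[2]]])],[np.zeros((1,3)),1]])
    h=cv2.convexHull(proj(c,tr(L,CIRC)).astype(np.float32)); return [cv2.pointPolygonTest(h,(float(x),float(y)),True) for x,y in E_]
s=least_squares(res,[0,0,0],diff_step=1e-2,x_scale=1,method='lm'); 
s=least_squares(res,[.1,.1,.1],diff_step=.5); print('lid shift in lid axes (x=tool y,y=tool x,z=back)',s.x,np.abs(s.fun).mean())
L=T@A; print('L nominal',L.round(3))
```

```text
[ 610.930549   -296.76563205  170.        ] [ 599.96481089 -143.22101149  170.        ] [ 605.44767994 -219.99332177  170.        ] 76.96784704590333
cutter yaw 4.084972721077848
[ 606.7106884  -219.915501     82.77265093] [ 0.1  0.2 -0.8  0.2  0.1  0.2  0.2  0.4 -0.1 -0.6 -0.2  0.3]
[ 605.34067551 -219.75376739]
lid shift in lid axes (x=tool y,y=tool x,z=back) [ 1.1847422  -0.54776868  0.66956024] 0.30712039548208286
L nominal [[ 3.70000e-02 -9.99000e-01  2.00000e-03  7.51116e+02]
 [ 9.99000e-01  3.70000e-02  1.00000e-03 -2.20933e+02]
 [-1.00000e-03  2.00000e-03  1.00000e+00  3.07584e+02]
 [ 0.00000e+00  0.00000e+00  0.00000e+00  1.00000e+00]]
```

Mouth estimate is about (605.4, −219.9) with cutter yaw 4.1°. The lug axis for insertion should be at 176.1°. One closer look from lower down, at the insertion yaw.

Run:
```python
from h import *
delta(down(735,-220,460,176.1))
```

```text
trans m [0.0165, 0.0002, 0.0766] turn deg [-0.04, -0.12, 1.78] n 76.60892361686194
```

```bash
python3 -m handwheel '[{"translation":[0.002,0,0.01],"turn":[0,0,0],"grip":0},{"translation":[0.006,0,0.03],"turn":[0,0,0.5],"grip":0},{"translation":[0.01,0,0.05],"turn":[0,0,1],"grip":0},{"translation":[0.014,0,0.067],"turn":[0,0,1.5],"grip":0},{"translation":[0.0165,0,0.0766],"turn":[0,-0.1,1.8],"grip":0},{"translation":[0.0165,0,0.0766],"turn":[0,-0.1,1.8],"grip":0},{"translation":[0.0165,0,0.0766],"turn":[0,-0.1,1.8],"grip":0},{"translation":[0.0165,0,0.0766],"turn":[0,-0.1,1.8],"grip":0},{"translation":[0.0165,0,0.0766],"turn":[0,-0.1,1.8],"grip":0},{"translation":[0.0165,0,0.0766],"turn":[0,-0.1,1.8],"grip":0}]'
python3 - <<'E'
from h import *
c=grab('wrist','pics/w5.png')
f=cv2.imread('pics/w5.png');cv2.imwrite('pics/w5c.png',cv2.resize(f[0:110,130:370],(800,367),interpolation=cv2.INTER_CUBIC))
E
```

```text
t: 10.6
tcp_pos: [735.0, -220.2, 460.1]
eef_rot: [-3.141, -0.0, 3.073]
force: [0.0, -0.3, -3.4]
finger_gap: 0.21
```

View pics/w5.png

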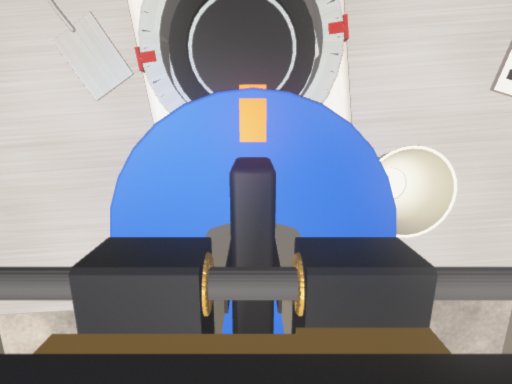

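View pics/w5c.png

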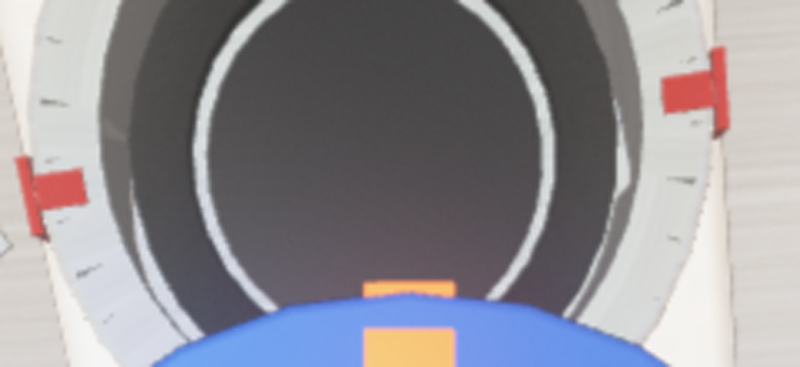

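Run:
```python
from h import *
c=load('pics/w5.png'); k=240/800; px=lambda p:((p[0]+.5)*k-.5+130,(p[1]+.5)*k-.5)
for l,r in [((61,189),(687,92)),]:
    a=ray(c,px(l),170);b=ray(c,px(r),170); print('mouth',(a+b)/2,np.linalg.norm(a-b)/2); d=b-a
    print('cutter yaw',np.degrees(np.arctan2(-d[0],d[1])))
P=np.array([ray(c,px(p),170)[:2] for p in [(33,70),(31,140),(37,30),(54,260),(75,305),(100,340),(712,150),(703,200),(685,255),(660,310),(640,340),(700,20)]])
s=least_squares(lambda q:np.hypot(*(P-q[:2]).T)-q[2],[600,-219,84]);print(s.x,s.fun.round(1))
f=cv2.imread('pics/w5.png')[:,:,::-1].copy(); hsv=cv2.cvtColor(f,cv2.COLOR_RGB2HSV)
m=((hsv[...,0]>95)&(hsv[...,0]<130)&(hsv[...,1]>120)&(hsv[...,2]>60)).astype(np.uint8); l=cv2.connectedComponentsWithStats(m); i=1+np.argmax(l[2][1:,4]); m=l[1]==i
T=c['T']@np.linalg.inv(np.array(imaging.camera('wrist')['hand_eye'])); A=np.linalg.inv(tool_on_lid(np.eye(4),229))
h=proj(c,tr(T@A,CIRC)); print('pred ext',h.min(0),h.max(0),'obs',np.where(m.any(0))[0][[0,-1]],np.where(m.any(1))[0][0])
top=np.array([[x,84,z] for x in(-8,8) for z in(39,)]); print('pred mark cols at flange edge',proj(c,tr(T@A,top)))
o=((hsv[...,0]<20)&(hsv[...,1]>120)&(hsv[...,2]>180)); o[:, :220]=0;o[:,290:]=0
for r in(95,110,130): print(r,np.where(o[r])[0][[0,-1]])
print((T@A).round(4))
```

```text
mouth [ 605.53207298 -220.04485242  170.        ] 77.1192372494958
cutter yaw 4.104967659823927
[ 606.12016047 -220.35364415   82.89831892] [-0.6 -0.4 -0.1  0.6  0.7 -0.   0.7  0.2 -0.3 -0.3 -0.6  0.3]
pred ext [108.53279572  86.91091853] [393.0671913  356.08147806] obs [111 395] 89
pred mark cols at flange edge [[235.35719944  86.91856079]
 [265.63386188  86.90327583]]Traceback (most recent call last):
  File "<stdin>", line 14, in <module>
IndexError: index 0 is out of bounds for axis 0 with size 0
```

Two views agree on mouth (605.5, −220.0) and yaw 4.1°. The lid sits about 1.2 mm to tool +y and −0.6 mm in tool x in the hand, so the TCP target is (604.8, −221.2).

Run:
```python
from h import *
delta(down(604.8,-221.2,420,176.1))
```

```text
trans m [0.1298, -0.0099, 0.0401] turn deg [-0.04, -0.02, -0.02] n 129.7979705468507
```

```bash
python3 -m handwheel '[{"translation":[0.01,-0.001,0],"turn":[0,0,0],"grip":0},{"translation":[0.03,-0.002,0],"turn":[0,0,0],"grip":0},{"translation":[0.055,-0.004,0.01],"turn":[0,0,0],"grip":0},{"translation":[0.08,-0.006,0.02],"turn":[0,0,0],"grip":0},{"translation":[0.105,-0.008,0.03],"turn":[0,0,0],"grip":0},{"translation":[0.122,-0.009,0.036],"turn":[0,0,0],"grip":0},{"translation":[0.1298,-0.0099,0.04],"turn":[0,0,0],"grip":0},{"translation":[0.1298,-0.0099,0.04],"turn":[0,0,0],"grip":0},{"translation":[0.1298,-0.0099,0.04],"turn":[0,0,0],"grip":0},{"translation":[0.1298,-0.0099,0.04],"turn":[0,0,0],"grip":0}]' 60
python3 - <<'E'
from h import *
delta(down(604.8,-221.2,385,176.1)); grab('wrist','pics/w6.png'); c=grab('scene','pics/scene6.png')
cv2.imwrite('pics/s6c.png',cv2.resize(c['frame'][130:240,130:260,::-1],None,fx=5,fy=5,interpolation=cv2.INTER_CUBIC))
E
```

```text
t: 11.95
tcp_pos: [605.2, -221.2, 420.1]
eef_rot: [-3.141, -0.0, 3.073]
force: [0.1, 0.6, -3.6]
finger_gap: 0.213
trans m [0.0004, 0.0, 0.0351] turn deg [-0.04, -0.02, -0.01] n 35.1220846671722
```

View pics/s6c.png

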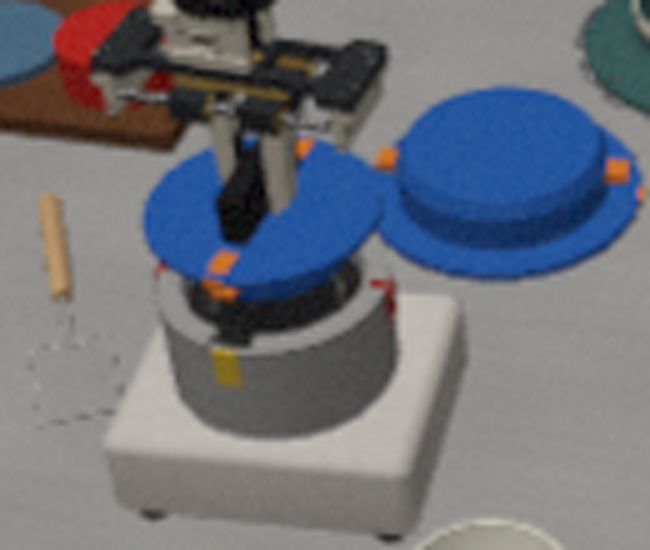

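View pics/w6.png

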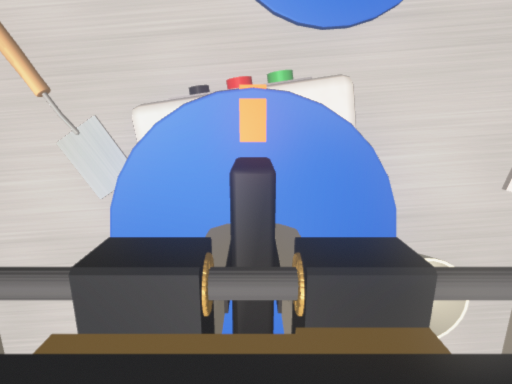

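The lid is level above the mouth. Its lug at crop (218,290) is directly over the slot above the yellow mark at (227,367). I'll lower it gently.

```bash
python3 -m handwheel '[{"translation":[0,0,0.005],"turn":[0,0,0],"grip":0},{"translation":[0,0,0.01],"turn":[0,0,0],"grip":0},{"translation":[0,0,0.014],"turn":[0,0,0],"grip":0},{"translation":[0,0,0.018],"turn":[0,0,0],"grip":0},{"translation":[0,0,0.022],"turn":[0,0,0],"grip":0},{"translation":[0,0,0.026],"turn":[0,0,0],"grip":0},{"translation":[0,0,0.029],"turn":[0,0,0],"grip":0},{"translation":[0,0,0.032],"turn":[0,0,0],"grip":0},{"translation":[0,0,0.035],"turn":[0,0,0],"grip":0},{"translation":[0,0,0.035],"turn":[0,0,0],"grip":0}]'
python3 -m handwheel '[{"translation":[0,0,0.0005],"turn":[0,0,0],"grip":0},{"translation":[0,0,0.001],"turn":[0,0,0],"grip":0},{"translation":[0,0,0.0015],"turn":[0,0,0],"grip":0},{"translation":[0,0,0.002],"turn":[0,0,0],"grip":0},{"translation":[0,0,0.0025],"turn":[0,0,0],"grip":0},{"translation":[0,0,0.003],"turn":[0,0,0],"grip":0},{"translation":[0,0,0.0035],"turn":[0,0,0],"grip":0},{"translation":[0,0,0.004],"turn":[0,0,0],"grip":0},{"translation":[0,0,0.0045],"turn":[0,0,0],"grip":0},{"translation":[0,0,0.005],"turn":[0,0,0],"grip":0}]'
```

```text
t: 13.3
tcp_pos: [605.1, -221.2, 384.7]
eef_rot: [-3.141, -0.001, 3.073]
force: [-0.1, -0.1, -3.3]
finger_gap: 0.213
t: 14.55
tcp_pos: [605.1, -221.2, 379.7]
eef_rot: [-3.141, -0.001, 3.073]
force: [0.2, -0.8, -2.3]
finger_gap: 0.211
```

```bash
python3 -m handwheel '[{"translation":[0,0,0.0005],"turn":[0,0,0],"grip":0},{"translation":[0,0,0.001],"turn":[0,0,0],"grip":0},{"translation":[0,0,0.0015],"turn":[0,0,0],"grip":0},{"translation":[0,0,0.002],"turn":[0,0,0],"grip":0},{"translation":[0,0,0.0025],"turn":[0,0,0],"grip":0},{"translation":[0,0,0.003],"turn":[0,0,0],"grip":0},{"translation":[0,0,0.003],"turn":[0,0,0],"grip":0},{"translation":[0,0,0.003],"turn":[0,0,0],"grip":0},{"translation":[0,0,0.003],"turn":[0,0,0],"grip":0},{"translation":[0,0,0.003],"turn":[0,0,0],"grip":0}]'
python3 -m handwheel '[{"translation":[0,0,0.0005],"turn":[0,0,0],"grip":0},{"translation":[0,0,0.001],"turn":[0,0,0],"grip":0},{"translation":[0,0,0.0015],"turn":[0,0,0],"grip":0},{"translation":[0,0,0.002],"turn":[0,0,0],"grip":0},{"translation":[0,0,0.0025],"turn":[0,0,0],"grip":0},{"translation":[0,0,0.003],"turn":[0,0,0],"grip":0},{"translation":[0,0,0.003],"turn":[0,0,0],"grip":0},{"translation":[0,0,0.003],"turn":[0,0,0],"grip":0},{"translation":[0,0,0.003],"turn":[0,0,0],"grip":0},{"translation":[0,0,0.003],"turn":[0,0,0],"grip":0}]'
```

```text
t: 15.8
tcp_pos: [605.1, -221.2, 376.8]
eef_rot: [-3.141, -0.001, 3.073]
force: [-3.0, 1.0, 5.1]
finger_gap: 0.21
t: 17.05
tcp_pos: [605.1, -221.2, 374.0]
eef_rot: [-3.141, -0.0, 3.073]
force: [-3.7, 1.3, 6.4]
finger_gap: 0.211
```

```bash
python3 -m handwheel '[{"translation":[0.0003,0,0.0005],"turn":[0,0,0],"grip":0},{"translation":[0.0005,0,0.001],"turn":[0,0,0],"grip":0},{"translation":[0.0007,0.0003,0.002],"turn":[0,0,0],"grip":0},{"translation":[0.0007,0.0003,0.003],"turn":[0,0,0],"grip":0},{"translation":[0.0007,0.0003,0.0035],"turn":[0,0,0],"grip":0},{"translation":[0.0007,0.0003,0.004],"turn":[0,0,0],"grip":0},{"translation":[0.0007,0.0003,0.004],"turn":[0,0,0],"grip":0},{"translation":[0.0007,0.0003,0.004],"turn":[0,0,0],"grip":0},{"translation":[0.0007,0.0003,0.004],"turn":[0,0,0],"grip":0},{"translation":[0.0007,0.0003,0.004],"turn":[0,0,0],"grip":0}]'
python3 -m handwheel '[{"translation":[0.0003,0,0.0005],"turn":[0,0,0],"grip":0},{"translation":[0.0005,0,0.001],"turn":[0,0,0],"grip":0},{"translation":[0.0005,0,0.0015],"turn":[0,0,0],"grip":0},{"translation":[0.0005,0,0.002],"turn":[0,0,0],"grip":0},{"translation":[0.0005,0,0.002],"turn":[0,0,0],"grip":0},{"translation":[0.0005,0,0.002],"turn":[0,0,0],"grip":0},{"translation":[0.0005,0,0.002],"turn":[0,0,0],"grip":0},{"translation":[0.0005,0,0.002],"turn":[0,0,0],"grip":0},{"translation":[0.0005,0,0.002],"turn":[0,0,0],"grip":0},{"translation":[0.0005,0,0.002],"turn":[0,0,0],"grip":0}]'
python3 - <<'E'
from h import *
grab('wrist','pics/w7.png'); c=grab('scene','pics/scene7.png')
cv2.imwrite('pics/s7c.png',cv2.resize(c['frame'][130:240,130:260,::-1],None,fx=5,fy=5,interpolation=cv2.INTER_CUBIC))
E
```

```text
t: 18.3
tcp_pos: [604.6, -221.0, 370.8]
eef_rot: [-3.14, 0.001, 3.073]
force: [-0.7, 1.3, 8.6]
finger_gap: 0.215
t: 19.55
tcp_pos: [604.3, -221.0, 369.6]
eef_rot: [-3.14, 0.003, 3.073]
force: [-1.6, 1.8, 8.1]
finger_gap: 0.212
```

View pics/s7c.png

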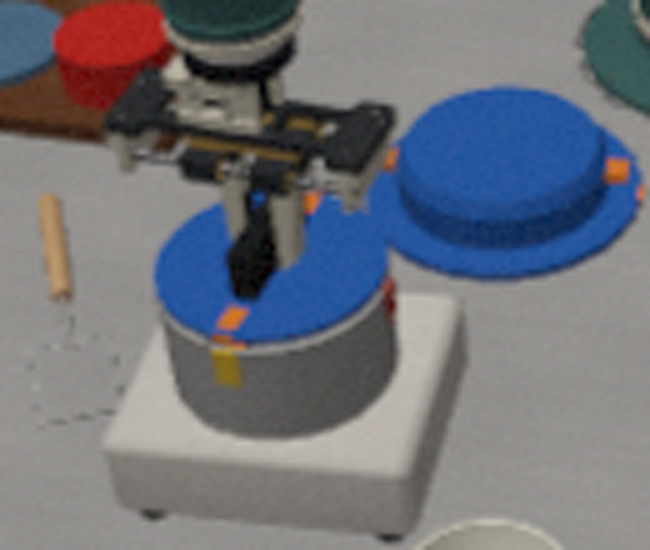

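View pics/w7.png

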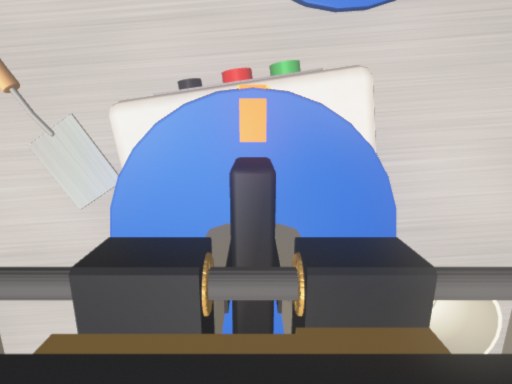

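```bash
python3 -m handwheel '[{"translation":[0.0,0,0.0005],"turn":[0,0,0],"grip":0},{"translation":[0.0,0,0.001],"turn":[0,0,0],"grip":0},{"translation":[0.0,0,0.0015],"turn":[0,0,0],"grip":0},{"translation":[0.0,0,0.002],"turn":[0,0,0],"grip":0},{"translation":[0.0,0,0.0025],"turn":[0,0,0],"grip":0},{"translation":[0,0,0.003],"turn":[0,0,0],"grip":0},{"translation":[0,0,0.003],"turn":[0,0,0],"grip":0},{"translation":[0,0,0.003],"turn":[0,0,0],"grip":0},{"translation":[0,0,0.003],"turn":[0,0,0],"grip":0},{"translation":[0,0,0.003],"turn":[0,0,0],"grip":0}]'
python3 - <<'E'
from h import *
for i in range(3):
    s=read_state(); print(np.round(s['tcp_pos'],2),np.round(s['eef_rot'],4),np.round(s['force'],1),np.round(s['ft_torque'],2),np.round(s['joint_efforts'],1)); imaging.camera('wrist')
E
```

```text
t: 20.9
tcp_pos: [604.3, -220.9, 367.3]
eef_rot: [-3.14, 0.004, 3.073]
force: [-4.8, 2.5, 9.3]
finger_gap: 0.215
[ 604.26 -220.93  367.28] [-3.1398  0.0036  3.0734] [-4.8  2.5  9.3] [0.43 0.95 0.02] [ -0.2 -60.3 -57.8  -0.1  -1.5  -0. ]
[ 604.27 -220.91  367.26] [-3.1398  0.0036  3.0735] [-4.5  2.3 10.4] [0.47 0.91 0.03] [ -0.2 -60.3 -57.8  -0.1  -1.5  -0. ]
[ 604.25 -220.94  367.27] [-3.1398  0.0036  3.0734] [-4.   2.1  9.8] [0.44 0.91 0.02] [ -0.2 -60.3 -57.8  -0.1  -1.5  -0. ]
```

```bash
python3 -m handwheel '[{"translation":[0.0004,0,0.0004],"turn":[0,0,0],"grip":0},{"translation":[0.0008,0,0.0008],"turn":[0,0,0],"grip":0},{"translation":[0.001,0.0003,0.0012],"turn":[0,0,0],"grip":0},{"translation":[0.001,0.0005,0.0016],"turn":[0,0,0],"grip":0},{"translation":[0.001,0.0005,0.002],"turn":[0,0,0],"grip":0},{"translation":[0.001,0.0005,0.0022],"turn":[0,0,0],"grip":0},{"translation":[0.001,0.0005,0.0024],"turn":[0,0,0],"grip":0},{"translation":[0.001,0.0005,0.0024],"turn":[0,0,0],"grip":0},{"translation":[0.001,0.0005,0.0024],"turn":[0,0,0],"grip":0},{"translation":[0.001,0.0005,0.0024],"turn":[0,0,0],"grip":0}]'
python3 - <<'E'
from h import *
s=read_state(); print(np.round(s['tcp_pos'],2),np.round(s['eef_rot'],4),np.round(s['force'],1),np.round(s['ft_torque'],2),np.round(s['joint_efforts'],1))
c=grab('scene','pics/scene8.png')
cv2.imwrite('pics/s8c.png',cv2.resize(c['frame'][165:230,150:220,::-1],None,fx=8,fy=8,interpolation=cv2.INTER_CUBIC))
E
```

```text
t: 22.3
tcp_pos: [603.6, -220.6, 366.0]
eef_rot: [-3.139, 0.006, 3.073]
force: [0.5, -1.6, 9.6]
finger_gap: 0.211
[ 603.56 -220.58  366.03] [-3.1387  0.0062  3.0733] [ 0.5 -1.6  9.6] [-0.18 -0.04  0.02] [  0.6 -59.9 -54.9   0.2   0.3   0. ]
```

View pics/s8c.png

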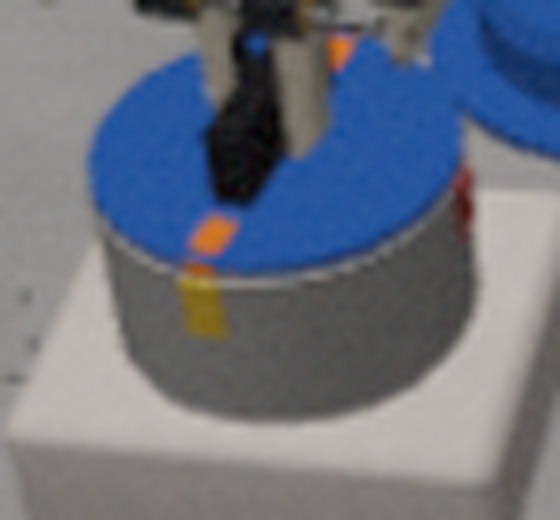

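Side forces have relaxed. The net push is about 13 N, so the ring is around 10–11 mm down. I'll press slightly more, start the clockwise turn (positive about tool z), then check.

```bash
python3 -m handwheel '[{"translation":[0.0002,0,0.001],"turn":[0,0,0],"grip":0},{"translation":[0.0002,0,0.002],"turn":[0,0,0],"grip":0},{"translation":[0.0002,0,0.0025],"turn":[0,0,0],"grip":0},{"translation":[0.0002,0,0.003],"turn":[0,0,0],"grip":0},{"translation":[0.0002,0,0.003],"turn":[0,0,3],"grip":0},{"translation":[0.0002,0,0.003],"turn":[0,0,7],"grip":0},{"translation":[0.0002,0,0.003],"turn":[0,0,11],"grip":0},{"translation":[0.0002,0,0.003],"turn":[0,0,15],"grip":0},{"translation":[0.0002,0,0.003],"turn":[0,0,18],"grip":0},{"translation":[0.0002,0,0.003],"turn":[0,0,20],"grip":0}]'
python3 - <<'E'
from h import *
s=read_state(); print(np.round(s['tcp_pos'],2),np.round(s['eef_rot'],4),np.round(s['force'],1),np.round(s['ft_torque'],2),np.round(s['joint_positions'],2))
c=grab('scene','pics/scene9.png');w=grab('wrist','pics/w9.png')
cv2.imwrite('pics/s9c.png',np.hstack([cv2.resize(c['frame'][165:230,150:220,::-1],(400,371),interpolation=cv2.INTER_CUBIC),cv2.resize(w['frame'][:300,80:420,::-1],(400,371))]))
E
```

```text
t: 23.6
tcp_pos: [603.3, -220.3, 365.7]
eef_rot: [3.141, 0.009, 2.723]
force: [-8.1, 6.3, 24.6]
finger_gap: 0.213
[ 603.32 -220.28  365.7 ] [3.1415 0.0091 2.723 ] [-8.1  6.3 24.6] [ 1.34  1.85 -0.01] [-0.39  0.06  1.57 -0.    1.51 -1.54]
```

View pics/s9c.png

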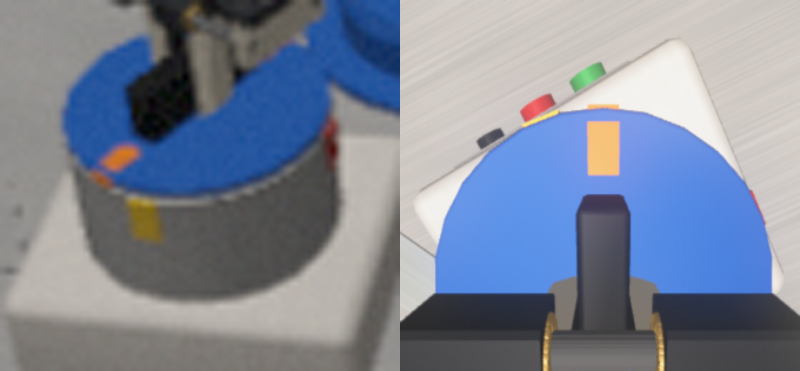

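It turned 20° freely with no torque about z and the ring bottomed out (Fz 24.6 N). I'll ease the pressure a little and correct sideways while turning on.

```bash
python3 -m handwheel '[{"translation":[0.0005,0,0.001],"turn":[0,0,3],"grip":0},{"translation":[0.001,0.0002,0.001],"turn":[0,0,7],"grip":0},{"translation":[0.001,0.0002,0.001],"turn":[0,0,11],"grip":0},{"translation":[0.001,0.0002,0.001],"turn":[0,0,15],"grip":0},{"translation":[0.001,0.0002,0.001],"turn":[0,0,19],"grip":0},{"translation":[0.001,0.0002,0.001],"turn":[0,0,23],"grip":0},{"translation":[0.001,0.0002,0.001],"turn":[0,0,27],"grip":0},{"translation":[0.001,0.0002,0.001],"turn":[0,0,30],"grip":0},{"translation":[0.001,0.0002,0.001],"turn":[0,0,30],"grip":0},{"translation":[0.001,0.0002,0.001],"turn":[0,0,30],"grip":0}]'
python3 - <<'E'
from h import *
s=read_state(); print(np.round(s['tcp_pos'],2),np.round(s['eef_rot'],4),np.round(s['force'],1),np.round(s['ft_torque'],2),np.round(s['joint_positions'],2))
E
```

```text
t: 24.95
tcp_pos: [602.8, -219.5, 365.8]
eef_rot: [3.135, 0.01, 2.2]
force: [1.9, 2.9, 10.8]
finger_gap: 0.213
[ 602.83 -219.51  365.83] [3.1351 0.0096 2.2001] [ 1.9  2.9 10.8] [0.55 0.02 0.02] [-0.39  0.05  1.57  0.    1.51 -1.02]
```

```bash
python3 -m handwheel '[{"translation":[0,0,0.0015],"turn":[0,0,3],"grip":0},{"translation":[0.0003,0,0.0015],"turn":[0,0,7],"grip":0},{"translation":[0.0003,0,0.0015],"turn":[0,0,11],"grip":0},{"translation":[0.0003,0,0.0015],"turn":[0,0,15],"grip":0},{"translation":[0.0003,0.0002,0.0015],"turn":[0,0,19],"grip":0},{"translation":[0.0003,0.0002,0.0015],"turn":[0,0,23],"grip":0},{"translation":[0.0003,0.0002,0.0015],"turn":[0,0,27],"grip":0},{"translation":[0.0003,0.0002,0.0015],"turn":[0,0,30],"grip":0},{"translation":[0.0003,0.0002,0.0015],"turn":[0,0,32],"grip":0},{"translation":[0.0003,0.0002,0.0015],"turn":[0,0,32],"grip":0}]'
python3 - <<'E'
from h import *
s=read_state(); print(np.round(s['tcp_pos'],2),np.round(s['eef_rot'],4),np.degrees(s['eef_rot'][2]),np.round(s['force'],1),np.round(s['ft_torque'],2))
c=grab('scene','pics/scene10.png');w=grab('wrist','pics/w10.png')
cv2.imwrite('pics/s10c.png',np.hstack([cv2.resize(c['frame'][165:230,150:220,::-1],(400,371),interpolation=cv2.INTER_CUBIC),cv2.resize(w['frame'][:300,80:420,::-1],(400,371))]))
E
```

```text
t: 26.2
tcp_pos: [603.0, -219.1, 365.8]
eef_rot: [3.129, 0.005, 1.641]
force: [-1.7, 3.1, 13.3]
finger_gap: 0.21
[ 603.   -219.05  365.78] [3.1289 0.0052 1.6411] 94.02971073045322 [-1.7  3.1 13.3] [ 0.51  0.78 -0.04]
```

View pics/s10c.png

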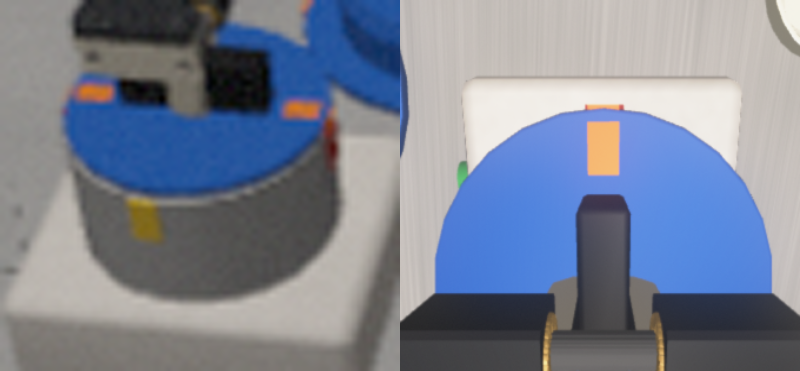

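Turned 82°. The orange mark now sits centred on the red mark in the wrist view (red showing on both sides at 585–623). I'll ease up and let go.

```bash
python3 -m handwheel '[{"translation":[0,0,0],"turn":[0,0,0],"grip":0},{"translation":[0,0,-0.001],"turn":[0,0,0],"grip":0},{"translation":[0,0,-0.002],"turn":[0,0,0],"grip":0},{"translation":[0,0,-0.003],"turn":[0,0,0],"grip":0},{"translation":[0,0,-0.004],"turn":[0,0,0],"grip":0},{"translation":[0,0,-0.004],"turn":[0,0,0],"grip":0},{"translation":[0,0,-0.004],"turn":[0,0,0],"grip":0.25},{"translation":[0,0,-0.004],"turn":[0,0,0],"grip":0.4},{"translation":[0,0,-0.004],"turn":[0,0,0],"grip":0.7},{"translation":[0,0,-0.004],"turn":[0,0,0],"grip":1}]'
python3 -m handwheel '[{"translation":[0,0,0],"turn":[0,0,0],"grip":1},{"translation":[0,0,0],"turn":[0,0,0],"grip":1},{"translation":[0,0,-0.005],"turn":[0,0,0],"grip":1},{"translation":[0,0,-0.015],"turn":[0,0,0],"grip":1},{"translation":[0,0,-0.035],"turn":[0,0,0],"grip":1},{"translation":[0,0,-0.06],"turn":[0,0,0],"grip":1},{"translation":[0,0,-0.085],"turn":[0,0,0],"grip":1},{"translation":[0,0,-0.11],"turn":[0,0,0],"grip":1},{"translation":[0,0,-0.13],"turn":[0,0,0],"grip":1},{"translation":[0,0,-0.13],"turn":[0,0,0],"grip":1}]'
python3 - <<'E'
from h import *
c=grab('scene','pics/scene11.png');w=grab('wrist','pics/w11.png')
cv2.imwrite('pics/s11c.png',np.hstack([cv2.resize(c['frame'][165:230,150:220,::-1],(400,371),interpolation=cv2.INTER_CUBIC),cv2.resize(w['frame'][:300,80:420,::-1],(400,371))]))
E
```

```text
t: 27.55
tcp_pos: [603.4, -219.1, 370.8]
eef_rot: [3.126, 0.006, 1.642]
force: [5.3, -0.1, 8.8]
finger_gap: 0.523
t: 28.8
tcp_pos: [601.1, -218.3, 502.9]
eef_rot: [3.123, 0.008, 1.642]
force: [-0.7, -0.2, 0.2]
finger_gap: 1.001
```

View pics/s11c.png

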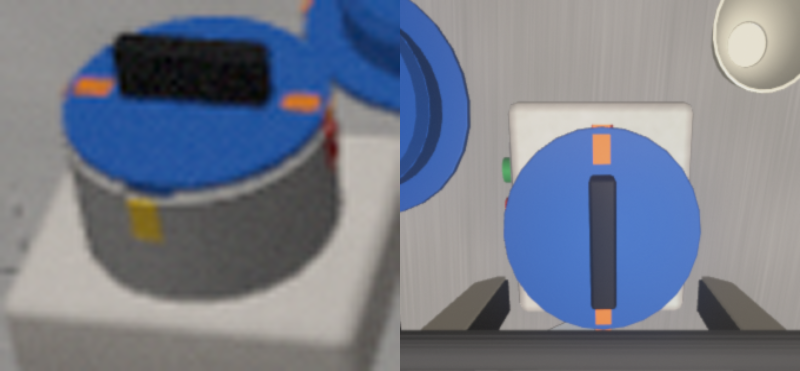

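Released: the lid stays on, with marks at the red marks. I'll back off a little more and measure pose, height and tilt.

```bash
python3 -m handwheel '[{"translation":[0,0,-0.02],"turn":[0,0,0],"grip":1},{"translation":[0,0,-0.04],"turn":[0,0,0],"grip":1},{"translation":[0,0,-0.06],"turn":[0,0,0],"grip":1},{"translation":[0,0,-0.06],"turn":[0,0,0],"grip":1},{"translation":[0,0,-0.06],"turn":[0,0,0],"grip":1},{"translation":[0,0,-0.06],"turn":[0,0,0],"grip":1},{"translation":[0,0,-0.06],"turn":[0,0,0],"grip":1},{"translation":[0,0,-0.06],"turn":[0,0,0],"grip":1},{"translation":[0,0,-0.06],"turn":[0,0,0],"grip":1},{"translation":[0,0,-0.06],"turn":[0,0,0],"grip":1}]'
python3 - <<'E'
from h import *
import h,fit
print(read_state()['tcp_pos'])
grab('wrist','pics/w12.png')
fit.lidT=lambda *p:h.lidT(*p,tilt=0)
x=fit.run('pics/w12.png',[603,-219,146,4.])
print('expected z 146 locked, 153+ unlocked')
f=cv2.imread('pics/w12.png');c=load('pics/w12.png')
for z,col in((146,(0,255,255)),):
    L=h.lidT(x[0],x[1],z,x[3],tilt=0)
    for q in proj(c,tr(L,CIRC)): cv2.circle(f,tuple(int(round(v)) for v in q),0,col,-1)
cv2.imwrite('pics/w12o.png',f[:330])
c=grab('scene','pics/scene12.png')
cv2.imwrite('pics/s12c.png',cv2.resize(c['frame'][165:235,145:225,::-1],(800,600)[:2] and (680,595),interpolation=cv2.INTER_CUBIC))
E
```

```text
t: 30.15
tcp_pos: [600.4, -218.1, 560.2]
eef_rot: [3.126, 0.006, 1.642]
force: [1.0, -0.6, 0.4]
finger_gap: 1.002
[ 600.38483845 -218.09084045  560.15494756]
disc [73.76 83.97 43.56 37.42  0.98] bar [121.919  93.366  29.734   8.067   1.572]
x,y,z,yaw [ 425.81 -133.15  124.07   -8.19] res [ 29.73   4.57  -3.79  -2.38 -27.84  -4.37  -1.38   1.83]
expected z 146 locked, 153+ unlocked
```

View pics/w12o.png

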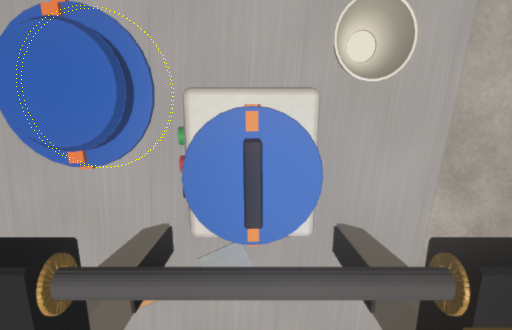

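View pics/s12c.png

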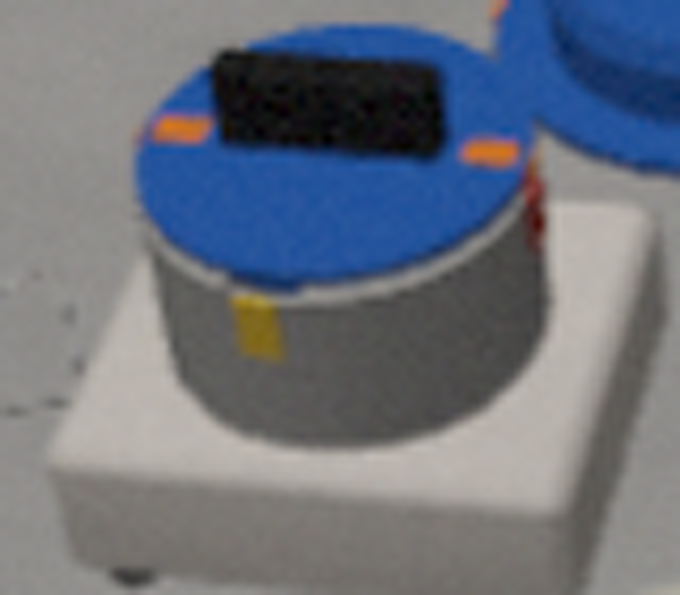

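The fit picked the big decoy lid, so I'll mask to columns 170–335. The scene view shows the lid evenly raised just above the rim.

Run:
```python
from h import *
import h,fit
f=cv2.imread('pics/w12.png'); f[:,:170]=200; f[:,335:]=200; f[:95]=200; cv2.imwrite('pics/w12m.png',f)
import shutil; shutil.copy('pics/w12.png.npz','pics/w12m.png.npz')
fit.lidT=lambda *p:h.lidT(*p,tilt=0)
x=fit.run('pics/w12m.png',[603,-219,146,4.])
# 6-dof: add tilts
c=load('pics/w12.png'); m,b,hu=lidmeas(f[:,:,::-1].copy()); full=cv2.drawContours(np.zeros_like(m),[hu],-1,1,-1)
mc=np.array(fit.moments_mask(full)); mb=np.array(fit.moments_mask(b))
def res(p,full=True):
    T=np.eye(4);T[:3,:3]=R.from_euler('xyz',[p[4],p[5],p[3]],degrees=True).as_matrix();T[:3,3]=p[:3]
    fc=np.array(feats_bar(polymask(proj(c,tr(T,CIRC))))); fb=np.array(feats_bar(polymask(proj(c,tr(T,BAR)))))
    return np.r_[(fc-mc)[:4],(fb-mb)[:2],(fb-mb)[4]*30]
s=least_squares(res,list(x)+[0,0],x_scale=[1,1,1,.1,.1,.1],diff_step=1e-4);print(s.x.round(2),s.fun.round(2))
# flange/rim gap in scene: compare predicted flange-hull for z candidates with rim
c=load('pics/scene12.png'); g=cv2.imread('pics/scene12.png'); hsv=cv2.cvtColor(g,cv2.COLOR_BGR2HSV)
for n in('scene7','scene8','scene12'):
    g=cv2.imread(f'pics/{n}.png');hsv=cv2.cvtColor(g,cv2.COLOR_BGR2HSV)
    m=(hsv[...,0]>95)&(hsv[...,0]<130)&(hsv[...,1]>120); print(n,[int(np.where(m[185:,u])[0].max()+185) if m[185:,u].any() else None for u in(170,175,180,185,190,195,200)])
for z in(140.5,146,153):
    h_=proj(c,tr(h.lidT(603,-219.5,z,4,tilt=0),CIRC));k=np.argsort(abs(h_[:,0]-185))[:4];print(z,h_[k,1].max())
```

```text
disc [ 2.5194e+02  1.7512e+02  3.5120e+01  3.4420e+01 -9.0000e-02] bar [252.469 182.532  25.6     5.185   1.561]
x,y,z,yaw [ 605.31 -220.05  140.43    4.6 ] res [-0.08 -0.13 -0.14  0.04  0.07  0.13  0.13 -0.01]
[ 605.3  -220.02  140.59    4.6     0.      0.  ] [-0.08 -0.14 -0.13  0.06  0.07  0.13 -0.  ]
scene7 [196, 190, 198, 197, 196, 194, 192]
scene8 [196, 191, 198, 198, 197, 195, 192]
scene12 [195, 198, 197, 197, 196, 194, 191]
140.5 198.56208477035213
146 197.3646837831902
153 195.8322439583132
```

Run:
```python
from h import *
c=grab('top','pics/top12.png'); a=cv2.imread('pics/top0.png'); b=cv2.imread('pics/top12.png')
cv2.imwrite('pics/cmp12.png',np.vstack([a[90:260,50:480],b[90:260,50:480]]))
```

```text
(no output)
```

View pics/cmp12.png

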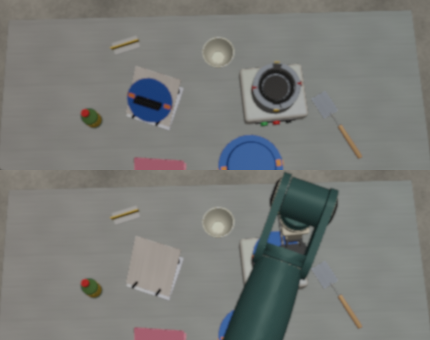

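The shaker (91,118 / 91,288), bowl and spatula look unmoved between the two pictures. The lid is on, centred and sprung up, and the robot is clear. Handing in.

```bash
python3 -c "
from cell import manip; print(manip.hand_in())"
```

```text
the job is handed in; nothing more can be done
None
```

I fitted the blue lid on the bowl cutter and handed the job in at about 30 s. I gripped it by its bar on the stand, lowered it level into the slots and pressed it down until the ring bottomed. Then I turned it 82° clockwise, let it spring up and backed off.

**Last checks:**
- **Centring:** the wrist camera put the lid at (605.3, −220.0) mm; I had measured the mouth at (605.5, −220.0) mm.
- **Marks:** the lid's yaw is 4.6° and the cutter's 4.1°, so the orange marks are within about 0.01 rad of the red marks.
- **Level:** the scene view shows an even gap between flange and rim. The fitted tilt is about zero, but that fit is not sensitive to tilt.
- **Robot and bystanders:** the robot was clear of everything with near-zero force. The shaker, bowl and spatula look unmoved in the top view.

**Checks that failed or disagreed:**
- **Locked height:** the wrist fit gave the lid's origin at z = 140.4 mm, not the 146 mm expected when locked. The same camera also saw the rim about 1.4% too small, which is about 5 mm too far away and would account for it. In the scene view the flange rose about 1 px on release, as springing up should show, but I have no precise height reading.
- **Pressing down:** the height at which the ring bottomed put the lid 225 mm below the TCP, not the 229 mm I had planned, so I judged the press by force.
- **Failed fits:** two automatic fits were thrown out. In one the gripper hid part of the lid; the other locked onto the larger blue lid, and I redid that one with a mask.

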